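# Fold the flap of the spoon case and tuck it under its lip

### The arm

A 6-joint arm with a two-finger parallel gripper is mounted at the origin on the work surface. World frame = base frame: x ahead of the robot, y to its left, z up, the work surface at z = 0. Lengths are in mm, angles in rad, forces in N, time in s.
With the tool pointing down it reaches from about 400 to 925 mm from the base axis. Payload 12.5 kg.
Tool frame: the origin (TCP) lies between the finger pads; the fingertips stand 25 mm ahead of it and the grasp point (between the pads) lies 6 mm ahead of it; z points along the fingers, y is the line along which they close (so a half turn about z gives the same grasp; the last joint's range is limited). The gripper opens to 95 mm and grips with 3 to 60 N. Pads are 20 mm wide; open, the fingers measure 119 mm over their backs; the gripper's body (75 mm by 180 mm) begins 59 mm behind the grasp point.
Start: joints at [-1.32, 0.491, 1.559, -0, 1.092, -0.106], TCP at [218.321, -585.645, 239.661] pointing down, gripper open.
Joint ranges: [-3.1, 3.1], [-0.84, 2.19], [0.05, 2.79], [-1.13, 4.28], [0.06, 2.93], [-2.69, 2.69]. Speed limits (rad/s): [2.22, 2.22, 2.79, 3.14, 3.14, 3.14].

### API

Orientations are given as [roll, pitch, yaw] about the fixed x, y, z axes, in that order (R = Rz(yaw) Ry(pitch) Rx(roll)).
In Python, from cell import state, read_camera, job_done, cut_out gives the robot as it stands. The module is installed in compiled form; this text tells all that it offers.
- The arm moves only by the tool jog_arm, never from a script. Its argument "motion" is a list of rows, each a list of 2 entries, a list of its own where there are three numbers: the shift along the tool's x, y, z in mm, then the turn about the tool's z in rad. A call has 1 to 5 rows; each row is the pose to reach, as a shift and turn from the pose commanded when the call began, along the tool's axes at that moment; what a row does not reach only later rows make up. A row lasts 1/10 s, in which the tool goes at most 50 mm and 8.59 degrees, less where a joint would pass 70% of its speed; a pose out of reach is approached as far as the arm can. A call with a gripper value outside its range is refused whole. "grip" is the closure, from 0 (fully open) to 1 (shut), set as the call begins (left out, the last holds). The fingers move at their own pace and stop on an object; the grip force is fixed at half the most. Time passes only in rows, so rows that repeat a pose let the fingers close. It gives the time, the measured TCP pose, the force, the opening and the grip force at its end, in the units of the state.
- state(): the state, without advancing time (a new reading comes with each control period).
- read_camera(name): name is "scene" or "top"; returns a dict with "img" (420x560x3 uint8, blue, green, red), "vertical_fov" (degrees; the focal length in pixels is half the picture's height over the tangent of half this angle, whatever the lens; pixels are square), "cx", "cy" (the principal point, pixels), "extrinsics" (4x4, takes a point from camera to world coordinates). Camera axes: x right, y up, looking along -z (the intrinsics and any distortion apply to the point x, -y, -z); pixel columns grow to the right and rows downward; lengths in mm; the calibration is good to about 2 mm. A picture is of the moment at which its call begins. There is no depth.
- job_done(): hands the job in; it is judged then, once.
Trained networks look in a picture, given as the dict that the camera call returned (one of the last four; its "shot" number tells which), for a name from the list of things; names that differ only in an ending like _2 or _b are one class to them, and where a whole thing is asked for, a point or a joint stands for the part that bears it (a point fixed in the world has none). Each returns a list of dicts, best first, with "p" (0 to 1); they miss things now and then, are a little off and sometimes report something else, mostly with a low value. They report only what shows in the picture. A call takes as long as a camera call. They do not tell look-alikes from the thing itself.
- cut_out(name, picture): "region" (420x560 bool, what is visible of it) and "box" ([left, top, right, bottom] in pixels, round what is visible of it).
The state is a dict: "t": time; "joints": joint angles; "qvel": joint speeds; "tau": joint torques, N m; "eef_pos": TCP position; "tcp_rot": TCP orientation; "ft_force": force on the tool from outside, world axes, zero at the start; "moment": the same for the moment, N m; "opening": opening from 0.0 (shut) to 1.0 (fully open); "grip_force": force on a finger pad.
Only numpy, scipy, OpenCV 4.12 (cv2) and the standard library are available. Lean on these libraries where they do the work, as an engineer would, in place of code of your own. Each camera call takes 0.05 s, during which the arm holds its last target. There are 200 camera calls.

### The job

Close the measuring-spoon case: push its blue hinged flap over with the fingertips until it lies on the tray, then, pressing it down, push it along until its free edge is tucked right under the steel lip and stays there by itself. Only push and press: do not pinch the flap between the fingers, do not lift, tip or shove the case, leave the spoons lying in it and the other things on the counter alone, and finish clear of everything.

Things in the scene. Friction and masses are not known exactly. Their poses are not given: they have to be found in the camera images.
- case: Measuring-spoon case: a beech tray, loose on the counter, 0.7 to 1.2 kg, 140 mm long (x), 90 mm wide (y). Origin: centre of its underside; x points from hinge end to lip end, z up. Side and hinge-end walls are 28 mm high. Hinge pin of the blue flap: at x = -56 mm, 32 mm above the counter; it can slide 12 mm towards the lip
- flap (a joint): angle of the blue flap (rad): 0 = flat over the tray (top face 34 mm above the counter), 1.57 = upright, 2.2 = leaning back, away from the lip (stop). A stiff plate 4 mm thick, 80 mm wide, 96 mm long from the pin. Turning it takes up to about 0.1 N m. It stays where left, except that from flat it springs up to about 0.3 rad unless the lip holds its edge
- tuck (a joint): how far flap and hinge pin have slid towards the lip (m): 0 = back, 0.012 = fully home (stop). About 1.2 N of friction; stays where left. At 0 the edge of the flat flap is 3 mm short of the lip, at 0.012 it lies 9 mm beneath it. Slid forward while still open, the flap cannot go down past the lip. Tucked, a fingertip pressed on it and dragged back can pull it out again
- flap_hinge (a point): middle of the flap's hinge pin; moves with the flap: x from the hinge along the flap to its free edge, y along the pin, z out of the outer face (up when flat)
- flap_ridge (a point): foot, at mid-width, of the step of the white ridge on the flap's outer face, 54 mm from the hinge pin. The ridge is 60 mm wide along the pin, 10 mm high: a square step facing the hinge, to push against, then a ramp falling some 19 mm towards the free edge. From hinge pin to step the outer face is bare. Axes as flap_hinge
- flap_edge (a point): middle of the flap's free edge, 96 mm from the hinge pin, at half its 4 mm thickness. Axes as flap_hinge
- lip_edge (a point): middle of the lower rim of the lip's free edge, at x = +43 mm in the case. The flat steel lip, 90 mm wide, juts back over the tray from the end wall (x = +60 to +70 mm); its underside is 36.5 mm, its top 40.5 mm above the counter. Axes as the case
- spoons: nested steel measuring spoons, 88 mm long, 17 mm high, loose in the tray, 8 mm above the counter. Origin under their middle
- mixer: orange hand mixer standing on the counter, 190 x 80 x 185 mm, bystander. Origin centre of its underside
- bowl: white enamel bowl, 210 mm across, 85 mm high, bystander. Origin centre of its underside
- salt: glass salt shaker with a steel twist cap, 45 mm across, 82 mm high, bystander. Origin centre of its underside
- spice: amber spice jar with a black cap, 48 mm across, 95 mm high, bystander. Origin centre of its underside
- eggcup: blue egg cup with an egg, 50 mm across, 81 mm high, bystander. Origin centre of its underside
- woodspoon: beechwood spoon, 280 mm long along its x, lying on the counter, bystander. Origin under its middle
- liner: thin blue panel on the inner face of the flap (facing the lip while open, down when folded), 84 x 72 x 1 mm; never needs touching. Origin: its centre; axes as flap_hinge
Mind the look-alikes: they are no part of the job. What is shaped like the case but turquoise or yellow is not meant.

How it is judged (in metres and radians):
On the way, in this order (a step that is already met when the one before it is completed fails the run):
1. the flap is folded down while its edge is still short of the lip (value of joint flap below 0.2 rad and value of joint tuck below 0.006 m).
2. the flap's edge is slid beneath the lip (value of joint flap below 0.07 rad and value of joint tuck above 0.008 m), for 0.1 s.
At the end, for the whole second after the job is handed in: the flap lies flat (under 0.07 rad) with its edge at least 4 mm beneath the steel lip (slid at least 8 of its 12 mm) and held there by the lip; the case stands flat, at rest, within 40 mm of where it was; the spoons lie in it; every bystander is within 30 mm of its start (all of step 2 and x of flap_edge in the frame of lip_edge above 0.004 m and z of flap_edge in the frame of lip_edge below 0 m and angle between case's own z axis and vertical below 0.05 rad and height (world z) of case below 0.005 m and distance of case from where it was at the start of the episode below 0.04 m and linear speed of case below 0.01 m/s and z of spoons in the frame of case below 0.02 m and horizontal distance between spoons and case below 0.04 m and distance of each of mixer, bowl, salt, spice, eggcup, woodspoon from where it was at the start of the episode below 0.03 m); the robot touches nothing.
It fails at once if the case is lifted or tipped (height (world z) of case above 0.015 m or angle between case's own z axis and vertical above 0.17 rad).
It fails at once if the case is shoved more than 40 mm (distance of case from where it was at the start of the episode above 0.04 m).
It fails at once if the spoons are lifted out of the tray (z of spoons in the frame of case above 0.03 m).
It fails at once if a bystander is lifted, knocked or moved (distance of any of mixer, bowl, salt, spice, eggcup, woodspoon from where it was at the start of the episode above 0.03 m).
It fails at once if the flap is pinched between the fingers (contact force between each of flap_c0, liner and the fingers above 1 N).
It also fails if it takes over 45 s, if anything falls off the work surface, if the arm or the gripper's body presses on something with over 40 N, if the wrist force passes 120 N, or if a joint passes its speed limit or range.

## Working session

There is one attempt and no reset: what is moved stays moved. The work goes in short steps, Python scripts to look and compute and a tool call to move; the robot and the scene stay as the last step left them, time stands still between calls to the robot, and variables do not carry over. Pictures are saved under pics/ and viewed, at most 10 in all, crops included, and the job is handed in when it is done.

Besides the shell and the picture viewer there is one more tool, called after "Request:" by a JSON object that holds its "op" and its "data". jog_arm: Moves the arm, as the interface text tells. Its arguments: {"type":"object","properties":{"motion":{"type":"array"},"grip":{"type":"number"}},"required":["motion"]}

```bash
mkdir -p pics; cat > h.py <<'E'
import numpy as np, cv2
from cell import state, read_camera, job_done, cut_out
def K(p):
    f=p["img"].shape[0]/2/np.tan(np.radians(p["vertical_fov"])/2); return f
def ray(p,u,v):
    E=np.array(p["extrinsics"]);f=K(p)
    d=E[:3,:3]@np.array([(u-p["cx"])/f,-(v-p["cy"])/f,-1]); return E[:3,3],d
def onz(p,u,v,z):
    o,d=ray(p,u,v); return o+d*(z-o[2])/d[2]
def proj(p,X):
    E=np.array(p["extrinsics"]);f=K(p)
    c=E[:3,:3].T@(np.array(X,float)-E[:3,3]); return p["cx"]-f*c[0]/c[2], p["cy"]+f*c[1]/c[2]
E
python3 - <<'E'
from h import *
print(state())
ims=[]
for n in("top","scene"):
    p=read_camera(n); print(n,{k:v for k,v in p.items() if k!="img"})
    cv2.imwrite(f"pics/{n}0.png",p["img"])
    for t in("case","flap","flap_ridge","spoons","lip_edge"):
        try:
            for r in cut_out(t,p)[:4]:
                ys,xs=np.nonzero(r["region"]); print(t,round(r["p"],2),r["box"],xs.mean().round(1),ys.mean().round(1),len(xs))
        except Exception as e: print(t,e)
E
```

```text
{'t': 0.0, 'joints': array([-1.31960243e+00,  4.91539055e-01,  1.55944879e+00,  3.93021600e-05,
        1.09168431e+00, -1.05591661e-01]), 'qvel': array([-6.70103504e-04,  5.06557074e-04,  8.20161138e-06, -1.49857646e-03,
        1.18420920e-03, -1.02783505e-03]), 'tau': array([-3.79644247e-03, -6.12650228e+01, -2.58182573e+01,  6.90938439e-02,
        4.82719636e-02, -8.85131567e-05]), 'eef_pos': array([ 218.27129861, -585.42086014,  239.07469804]), 'tcp_rot': array([-3.14052284e+00, -1.48437794e-04,  3.56767343e-01]), 'ft_force': array([ 0.45969792, -0.36556923,  0.09718895]), 'moment': array([-0.01199499, -0.03978189, -0.00113131]), 'grip_force': 0.0, 'opening': 0.9972978237565934}
top {'vertical_fov': 50.11423070780526, 'cx': 280.85685193333717, 'cy': 211.96846926781825, 'extrinsics': array([[ 1.50776847e-02,  9.93646650e-01, -1.11530262e-01,
         4.36219039e+02],
       [-9.99885951e-01,  1.48870875e-02, -2.54155747e-03,
         7.69308187e+00],
       [-8.65049306e-04,  1.11555863e-01,  9.93757788e-01,
         1.27900238e+03],
       [ 0.00000000e+00,  0.00000000e+00,  0.
[... 1778 characters left out ...]
0.82 [230.6, 164.2, 254.7, 194.8] 241.6 177.7 676
flap 0.63 [203.2, 142.0, 236.9, 163.7] 219.0 153.9 566
flap_ridge 0.83 [201.2, 142.2, 236.3, 167.1] 219.3 154.0 563
flap_ridge 0.79 [282.4, 177.0, 319.0, 202.5] 299.1 189.1 643
flap_ridge 0.78 [229.2, 162.2, 255.9, 195.2] 241.7 177.2 655
flap_ridge 0.76 [214.9, 249.6, 245.7, 276.9] 231.0 263.1 810
spoons 0.7 [226.3, 196.3, 245.2, 217.3] 236.7 204.4 135
spoons 0.59 [229.7, 161.8, 254.5, 194.3] 241.7 177.2 650
lip_edge 0.92 [211.5, 162.4, 255.2, 233.3] 236.5 198.1 1773
lip_edge 0.9 [213.1, 241.1, 247.3, 292.9] 231.0 268.2 1612
lip_edge 0.87 [192.8, 137.2, 244.4, 173.2] 216.1 155.5 1158
lip_edge 0.76 [269.8, 170.5, 322.4, 212.1] 296.1 191.2 1326
```

View pics/top0.png

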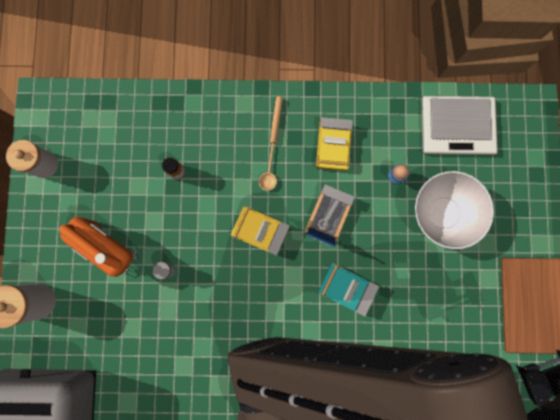

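View pics/scene0.png

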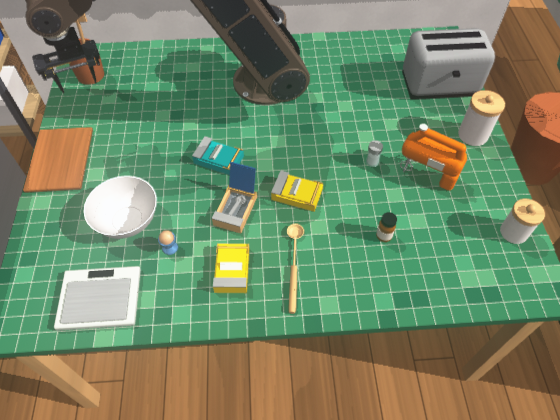

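Candidates: blue open case at top (329,215) / scene (236,199); yellow at (259,230) and (334,144); turquoise at (348,288). Only the first has a blue open flap with spoons in it. I'll confirm it in a crop.

```bash
python3 - <<'E'
from h import *
a=cv2.imread("pics/top0.png")[175:260,290:370]; b=cv2.imread("pics/scene0.png")[155:240,200:265]
r=lambda i:cv2.resize(i,None,fx=5.5,fy=5.5,interpolation=cv2.INTER_CUBIC)
o=np.hstack([r(a),r(b)]); print(o.shape)
for k in range(0,80,10): cv2.putText(o,str(290+k),(int(k*5.5),8),0,.3,(255,255,255)); cv2.line(o,(int(k*5.5),8),(int(k*5.5),12),(255,255,255))
for k in range(0,65,10): cv2.putText(o,str(200+k),(440+int(k*5.5),8),0,.3,(255,255,255));cv2.line(o,(440+int(k*5.5),8),(440+int(k*5.5),12),(255,255,255))
for k in range(10,85,10): cv2.putText(o,str(175+k),(0,int(k*5.5)),0,.3,(255,255,255));cv2.putText(o,str(155+k),(440,int(k*5.5)),0,.3,(255,255,255))
cv2.imwrite("pics/c1.png",o)
E
```

```text
(468, 798, 3)
```

View pics/c1.png

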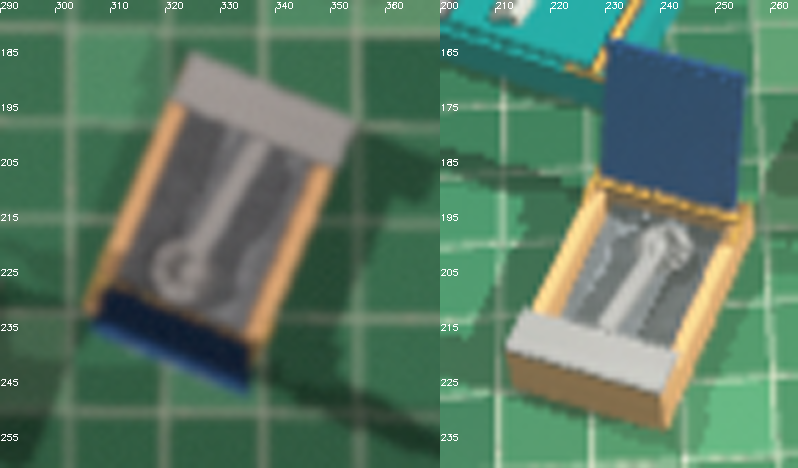

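Blue flap standing open with spoons in the tray, grey lip at the top end (top cam 324–355,184–205): this is the case meant. Now I'll fit its pose from the read corners.

```bash
python3 - <<'E'
from h import *
from scipy.optimize import least_squares
T=read_camera("top");S=read_camera("scene")
# (cam, local builder, pixel)
C=[(T,(70,45,40.5),(324.5,184.5)),(T,(70,-45,40.5),(355.1,197.5)),(T,(43,45,40.5),(321.3,193)),(T,(43,-45,40.5),(351.8,205.5)),
(S,(43,-45,40.5),(215.8,211.4)),(S,(43,45,40.5),(242.9,219)),(S,(70,-45,40.5),(212.2,217.7)),(S,(70,45,40.5),(240.9,225.9))]
F=[(T,40,(307.3,234.1)),(T,-40,(335.5,245.9)),(S,-40,(230.7,161.9)),(S,40,(255.5,168.1))]
def f(q,full=False):
    x,y,w,a=q[:4];R=np.array([[np.cos(w),-np.sin(w),0],[np.sin(w),np.cos(w),0],[0,0,1]]);r=[]
    P=lambda l:np.array([x,y,0])+R@np.array(l,float)
    for c,l,uv in C:r+=list(np.subtract(proj(c,P(l)),uv))
    for c,yy,uv in F:
        r+=list(np.subtract(proj(c,P((-56+96*np.cos(a),yy,32+96*np.sin(a)))),uv))
    return r
g=onz(T,328.5,214.8,30);print(g)
s=least_squares(f,[g[0],g[1],-.4,1.7],x_scale=[10,10,.1,.1],loss="soft_l1")
print(s.x,np.round(s.fun,1))
for c,l,uv in C: print(onz(c,*uv,40.5).round(0))
st=state();print(st["eef_pos"],st["tcp_rot"],st["t"])
E
```

```text
[ 570.42566428 -122.42215738   30.        ]
[ 5.75072289e+02 -1.24594942e+02 -3.85843803e-01  1.88113701e+00] [-0.2 -0.9 -0.9 -1.5 -0.7 -0.6 -1.3 -0.6 -1.4 -1.6 -0.2 -1.3 -1.3 -0.7
 -1.5 -0.8 -1.1 -0.6 -0.5 -0.2 -1.3 -1.2 -0.8 -0.9]
[ 654. -110.   40.]
[ 619. -195.   40.]
[ 630. -101.   40.]
[ 596. -186.   40.]
[ 604. -178.   40.]
[637. -99.  40.]
[ 626. -189.   40.]
[ 660. -105.   40.]
[ 218.33067917 -585.62633468  239.66328594] [3.14152706e+00 1.11762056e-05 3.56845069e-01] 0.7
```

Request:
{"op": "jog_arm", "data": {"motion": [[[36, -34, 0], -0.12], [[73, -68, 0], -0.24], [[109, -103, 0], -0.36], [[146, -137, 0], -0.48], [[182, -171, 0], -0.6]], "grip": 1}}

```text
t: 1.2
eef_pos: [329.5, -360.3, 239.8]
tcp_rot: [3.141, 0.0, 0.961]
ft_force: [1.7, 0.0, -0.6]
opening: 0.641
grip_force: 0.0
```

Request:
{"op": "jog_arm", "data": {"motion": [[[48, -8, 0], -0.05], [[96, -15, 0], -0.1], [[144, -22, 0], -0.15], [[192, -30, 0], -0.2], [[240, -37, 0], -0.228]]}}

```text
t: 1.7
eef_pos: [437.6, -142.7, 239.9]
tcp_rot: [3.141, 0.0, 1.187]
ft_force: [-0.0, -0.9, 0.5]
opening: 0.213
grip_force: 0.0
```

Request:
{"op": "jog_arm", "data": {"motion": [[[40, 0, 0], 0], [[70, 4, 0], 0], [[70, 4, 20], 0], [[70, 4, 40], 0], [[70, 4, 40], 0]]}}

```text
t: 2.2
eef_pos: [466.4, -80.7, 198.0]
tcp_rot: [-3.138, 0.0, 1.185]
ft_force: [-0.8, -0.2, 0.8]
opening: -0.001
grip_force: 0.0
```

```bash
cat > loc.py <<'E'
from h import *
def loc(c=(575,-124.5),w=-.386):
    s=state();d=s["eef_pos"][:2]-np.array(c)
    return s["t"],(d@[np.cos(w),np.sin(w)]).round(1),(d@[-np.sin(w),np.cos(w)]).round(1),(s["eef_pos"][2]-25).round(1),s["tcp_rot"].round(3),s["ft_force"].round(1)
E
python3 - <<'E'
from loc import *
print(loc())
t=read_camera("top")["img"][150:290,270:400]
s=read_camera("scene")["img"][110:250,180:310]
r=lambda i:cv2.resize(i,None,fx=3,fy=3,interpolation=cv2.INTER_CUBIC)
cv2.imwrite("pics/c2.png",np.hstack([r(t),r(s)]))
E
```

```text
(2.2, np.float64(-117.1), np.float64(-0.3), np.float64(173.0), array([-3.138,  0.   ,  1.185]), array([-0.8, -0.2,  0.8]))
```

View pics/c2.png

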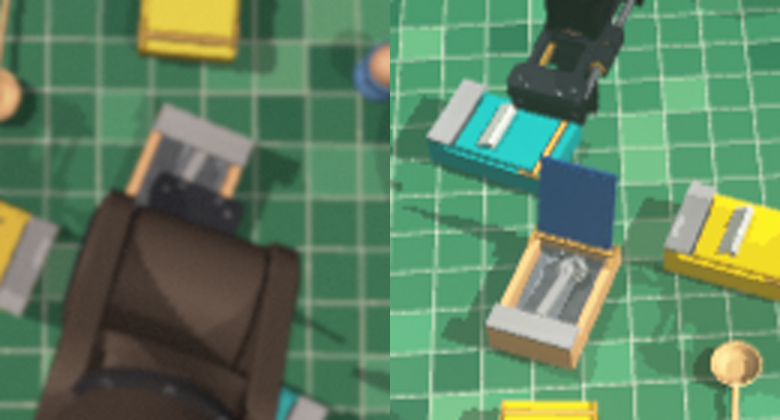

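Request:
{"op": "jog_arm", "data": {"motion": [[[0, 0, 30], 0], [[0, 0, 60], 0], [[0, 0, 68], 0], [[0, 5, 68], 0], [[0, 10, 68], 0]]}}

```text
t: 2.8
eef_pos: [477.5, -85.5, 133.0]
tcp_rot: [3.14, -0.0, 1.185]
ft_force: [-0.5, 0.2, 0.4]
opening: 0.007
grip_force: 0.0
```

Request:
{"op": "jog_arm", "data": {"motion": [[[0, 4, 0], 0], [[0, 8, 0], 0], [[0, 12, 0], 0], [[0, 16, 0], 0], [[0, 20, 0], 0]]}}

```text
t: 3.3
eef_pos: [495.2, -92.6, 131.7]
tcp_rot: [3.142, 0.0, 1.185]
ft_force: [-1.0, 0.8, 0.6]
opening: 0.007
grip_force: 0.4
```

Request:
{"op": "jog_arm", "data": {"motion": [[[0, 1, -7], 0], [[0, 5, -13], 0], [[0, 9, -13], 0], [[0, 13, -13], 0], [[0, 17, -13], 0]]}}

```text
t: 3.8
eef_pos: [510.9, -99.0, 144.6]
tcp_rot: [3.142, 0.0, 1.185]
ft_force: [-0.5, 0.6, 3.0]
opening: 0.005
grip_force: 1.5
```

```bash
python3 - <<'E'
from loc import *
print(loc())
E
```

```text
(3.8, np.float64(-68.9), np.float64(-0.5), np.float64(119.6), array([3.142, 0.   , 1.185]), array([-0.5,  0.6,  3. ]))
```

```bash
python3 - <<'E'
from loc import *
print(loc())
s=read_camera("scene");print(loc())
for P in ((-56.9,0,119.6),):
    w=-.386;print(proj(s,(575+P[0]*np.cos(w)-P[1]*np.sin(w),-124.5+P[0]*np.sin(w)+P[1]*np.cos(w),P[2])))
cv2.imwrite("pics/c3.png",cv2.resize(s["img"][110:250,180:310],None,fx=4,fy=4,interpolation=cv2.INTER_CUBIC))
E
```

```text
(3.8, np.float64(-68.9), np.float64(-0.5), np.float64(119.6), array([3.142, 0.   , 1.185]), array([-0.5,  0.6,  3. ]))
(3.85, np.float64(-68.3), np.float64(-0.6), np.float64(119.6), array([3.141, 0.   , 1.185]), array([-0.5, -0.8,  2.6]))
(np.float64(238.66507946890837), np.float64(171.89102405848485))
```

View pics/c3.png

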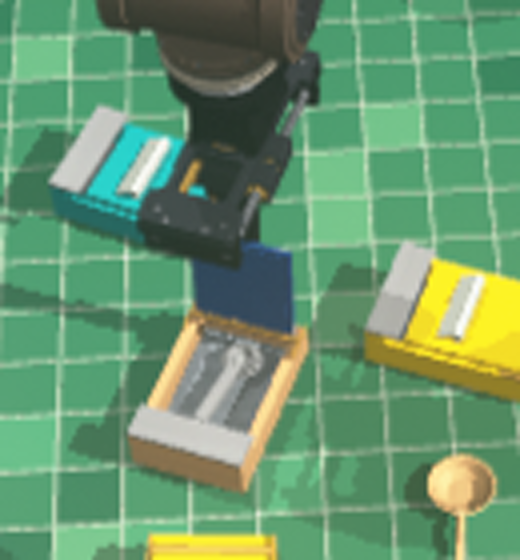

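Request:
{"op": "jog_arm", "data": {"motion": [[[0, 6, 0], 0], [[0, 13, 0], 0], [[0, 20, 2], 0], [[0, 26, 3], 0], [[0, 31, 5], 0]]}}

```text
t: 4.35
eef_pos: [539.8, -110.8, 139.3]
tcp_rot: [-3.141, 0.0, 1.185]
ft_force: [-0.6, -0.1, 0.9]
opening: 0.005
grip_force: 0.4
```

Request:
{"op": "jog_arm", "data": {"motion": [[[0, 5, 2], 0], [[0, 10, 5], 0], [[0, 15, 7], 0], [[0, 19, 10], 0], [[0, 23, 13], 0]]}}

```text
t: 4.85
eef_pos: [561.0, -119.4, 126.4]
tcp_rot: [3.141, 0.0, 1.185]
ft_force: [-1.3, 1.1, 1.8]
opening: 0.005
grip_force: 0.4
```

```bash
python3 - <<'E'
from loc import *
s=read_camera("scene");print(loc())
cv2.imwrite("pics/c4.png",cv2.resize(s["img"][110:250,180:310],None,fx=4,fy=4,interpolation=cv2.INTER_CUBIC))
E
```

```text
(4.9, np.float64(-14.5), np.float64(-0.6), np.float64(101.0), array([3.142, 0.   , 1.185]), array([-0.6, -0.2, -0.2]))
```

View pics/c4.png

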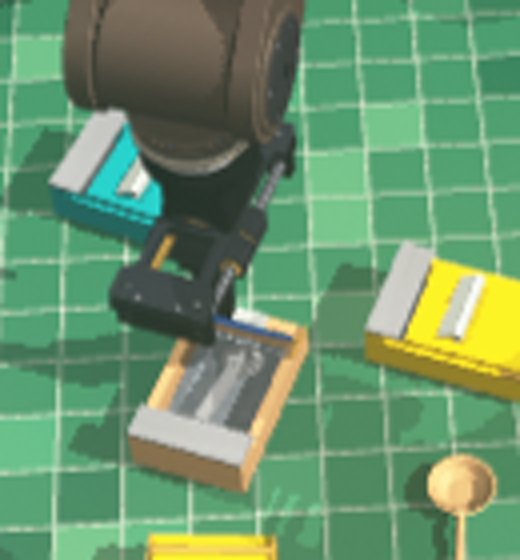

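Request:
{"op": "jog_arm", "data": {"motion": [[[0, 6, 4], 0], [[0, 11, 10], 0], [[0, 16, 15], 0], [[0, 20, 21], 0], [[0, 24, 27], 0]]}}

```text
t: 5.4
eef_pos: [583.4, -128.5, 99.1]
tcp_rot: [3.141, 0.0, 1.185]
ft_force: [0.2, -0.7, 1.2]
opening: 0.004
grip_force: 0.5
```

Request:
{"op": "jog_arm", "data": {"motion": [[[0, 2, 6], 0], [[0, 4, 10], 0], [[0, 4, 15], 0], [[0, 4, 20], 0], [[0, 4, 23], 0]]}}

```text
t: 5.9
eef_pos: [587.4, -130.1, 76.6]
tcp_rot: [3.139, -0.0, 1.185]
ft_force: [4.7, -1.0, 4.1]
opening: 0.005
grip_force: 2.3
```

```bash
python3 - <<'E'
from loc import *
print(loc())
E
```

```text
(5.9, np.float64(13.6), np.float64(-0.6), np.float64(51.6), array([ 3.139, -0.   ,  1.185]), array([ 4.7, -1. ,  4.1]))
```

Request:
{"op": "jog_arm", "data": {"motion": [[[0, 1, 2], 0], [[0, 2, 4], 0], [[0, 3, 6], 0], [[0, 3, 8], 0], [[0, 3, 8], 0]]}}

```text
t: 6.4
eef_pos: [589.2, -130.9, 68.3]
tcp_rot: [-3.141, 0.0, 1.185]
ft_force: [1.9, -0.6, 0.3]
opening: 0.006
grip_force: 0.6
```

```bash
python3 - <<'E'
from loc import *
s=read_camera("scene");print(loc())
cv2.imwrite("pics/c5.png",cv2.resize(s["img"][130:250,180:310],None,fx=5,fy=5,interpolation=cv2.INTER_CUBIC))
E
```

```text
(6.45, np.float64(15.5), np.float64(-0.5), np.float64(43.4), array([-3.141,  0.   ,  1.185]), array([ 0.5, -0.3,  0.9]))
```

View pics/c5.png

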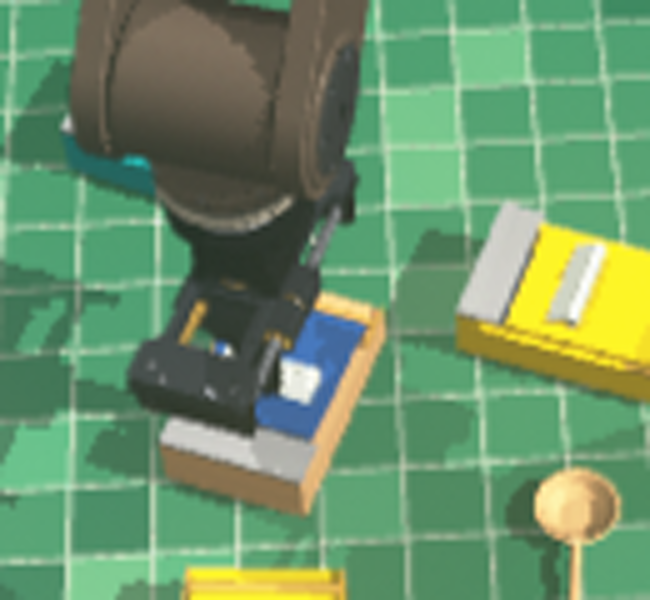

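Request:
{"op": "jog_arm", "data": {"motion": [[[0, 0, -20], 0], [[0, 0, -38], 0], [[0, -20, -40], 0], [[0, -36, -40], 0], [[0, -36, -40], 0]]}}

```text
t: 6.95
eef_pos: [554.2, -116.5, 108.6]
tcp_rot: [-3.139, 0.0, 1.185]
ft_force: [0.4, -0.6, 0.6]
opening: -0.001
grip_force: 0.0
```

Request:
{"op": "jog_arm", "data": {"motion": [[[0, 0, 15], 0], [[0, 0, 25], 0], [[0, 0, 33], 0], [[0, 0, 40], 0], [[0, 0, 45], 0]]}}

```text
t: 7.45
eef_pos: [556.6, -117.6, 63.2]
tcp_rot: [3.141, 0.0, 1.185]
ft_force: [1.3, -0.6, 3.2]
opening: 0.007
grip_force: 1.3
```

```bash
python3 - <<'E'
from loc import *
s=read_camera("scene");print(loc())
cv2.imwrite("pics/c6.png",cv2.resize(s["img"][130:250,180:310],None,fx=5,fy=5,interpolation=cv2.INTER_CUBIC))
E
```

```text
(7.5, np.float64(-19.9), np.float64(-0.6), np.float64(37.7), array([3.141, 0.   , 1.185]), array([ 1.2, -0.1,  0.9]))
```

View pics/c6.png

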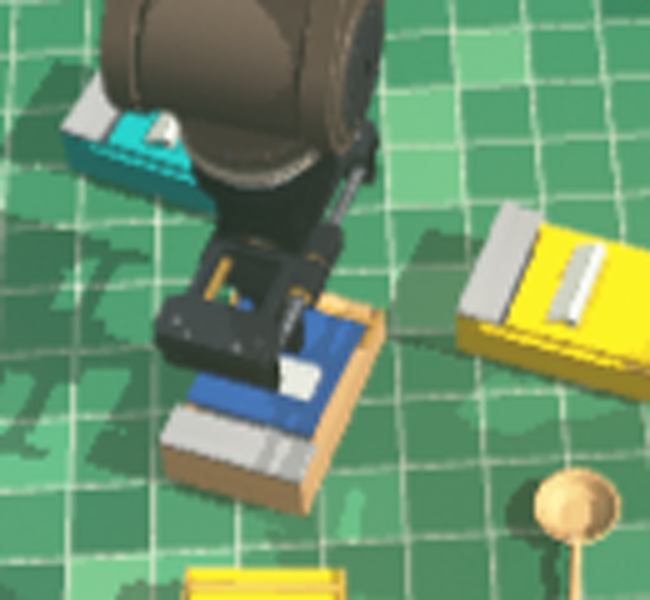

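Request:
{"op": "jog_arm", "data": {"motion": [[[0, 0, 2], 0], [[0, 0, 3], 0], [[0, 0, 4], 0], [[0, 0, 4.5], 0], [[0, 0, 4.5], 0]]}}

```text
t: 8.0
eef_pos: [556.2, -117.4, 59.3]
tcp_rot: [3.141, 0.0, 1.185]
ft_force: [1.4, -1.4, 2.8]
opening: 0.003
grip_force: 1.4
```

Request:
{"op": "jog_arm", "data": {"motion": [[[0, 0, 0.5], 0], [[0, 0, 1], 0], [[0, 0, 1], 0]]}}

```text
t: 8.3
eef_pos: [556.2, -117.4, 58.7]
tcp_rot: [3.141, 0.0, 1.185]
ft_force: [1.1, -0.5, 9.3]
opening: 0.008
grip_force: 4.6
```

Request:
{"op": "jog_arm", "data": {"motion": [[[0, 2, 0], 0], [[0, 4, 0], 0], [[0, 6, 0], 0], [[0, 8, 0], 0], [[0, 10, 0], 0]]}}

```text
t: 8.8
eef_pos: [565.1, -121.1, 58.7]
tcp_rot: [-3.141, 0.0, 1.185]
ft_force: [-1.0, -0.0, 11.6]
opening: 0.002
grip_force: 5.2
```

Request:
{"op": "jog_arm", "data": {"motion": [[[0, 1.5, 0], 0], [[0, 3, 0], 0], [[0, 4.5, 0], 0], [[0, 6, 0], 0], [[0, 6, 0], 0]]}}

```text
t: 9.3
eef_pos: [567.8, -122.2, 58.4]
tcp_rot: [-3.134, 0.0, 1.185]
ft_force: [-14.2, 3.6, 17.7]
opening: 0.005
grip_force: 9.1
```

```bash
python3 - <<'E'
from loc import *
s=read_camera("scene");print(loc())
cv2.imwrite("pics/c7.png",cv2.resize(s["img"][130:250,180:310],None,fx=5,fy=5,interpolation=cv2.INTER_CUBIC))
E
```

```text
(9.35, np.float64(-7.5), np.float64(-0.6), np.float64(33.3), array([-3.134e+00,  1.000e-03,  1.185e+00]), array([-13.2,   4.2,  17.8]))
```

View pics/c7.png

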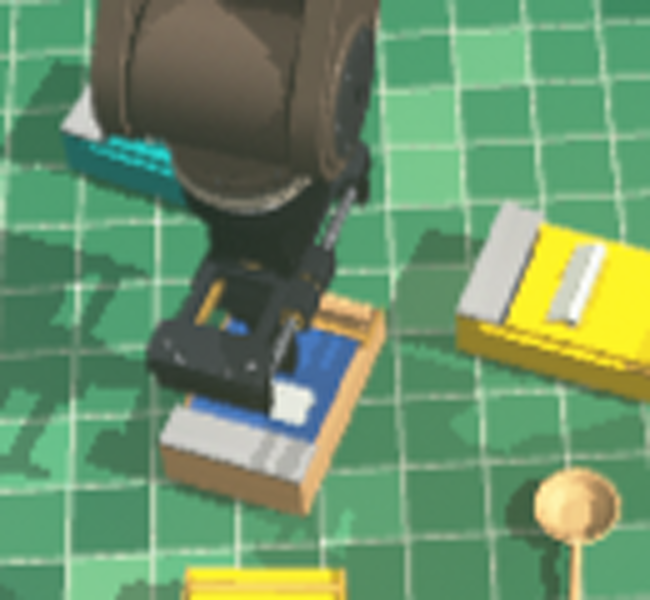

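Request:
{"op": "jog_arm", "data": {"motion": [[[0, 0, -0.5], 0], [[0, -1, -1], 0], [[0, -2, -4], 0], [[0, -2, -15], 0], [[0, -2, -40], 0]]}}

```text
t: 9.85
eef_pos: [568.2, -122.4, 97.5]
tcp_rot: [-3.138, 0.0, 1.185]
ft_force: [-0.6, -0.7, 0.1]
opening: -0.0
grip_force: 0.0
```

Request:
{"op": "jog_arm", "data": {"motion": [[[0, 0, -40], 0], [[0, 0, -80], 0], [[0, -40, -100], 0], [[0, -80, -100], 0], [[0, -120, -100], 0]]}}

```text
t: 10.35
eef_pos: [456.5, -77.0, 199.2]
tcp_rot: [3.14, -0.0, 1.185]
ft_force: [1.2, 0.3, 0.0]
opening: 0.009
grip_force: 0.0
```

```bash
python3 - <<'E'
from loc import *
print(loc())
s=read_camera("scene")["img"][130:250,180:310]; t=read_camera("top")["img"][165:265,290:370]
a=cv2.resize(s,None,fx=3.5,fy=3.5,interpolation=cv2.INTER_CUBIC);b=cv2.resize(t,(336,420),interpolation=cv2.INTER_CUBIC)
cv2.imwrite("pics/c8.png",np.hstack([a,b]))
E
```

```text
(10.35, np.float64(-127.7), np.float64(-0.6), np.float64(174.2), array([ 3.14 , -0.   ,  1.185]), array([1.2, 0.3, 0. ]))
```

View pics/c8.png

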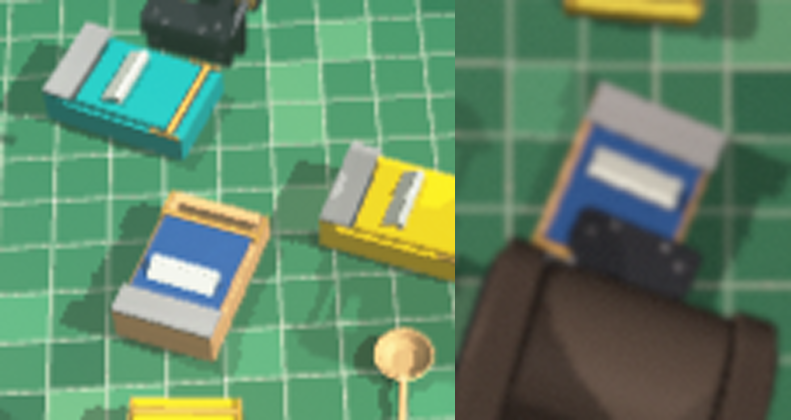

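The flap lies flat under the lip. The ridge step is about 34 mm from the lip edge, against 33 mm when fully home and 45 mm untucked, and the case and its neighbours haven't moved. Handing in.

```bash
python3 -c "
from cell import job_done
print(job_done())"
```

```text
the job is handed in; nothing more can be done
None
```

The case is closed: in the last pictures the blue flap lies flat, tucked about 10–12 mm forward under the steel lip and staying there by itself. The arm is clear of everything, and I handed the job in at about 10 s; no verdict came back.

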